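# Draw a valve spool to expose its seal ring

## Robot

A 6-joint arm with a two-finger parallel gripper is mounted at the origin on the work surface; the furniture and walls round the work are solid. World frame = base frame: x ahead of the robot, y to its left, z up, the work surface at z = 0. Lengths are in m, angles in rad, forces in N, time in s.
With the tool pointing down it reaches from about 0.35 to 0.775 m from the base axis. Payload 5.5 kg.
Tool frame: the origin (TCP) lies at the very end of the fingers, on their centre line; the grasp point (between the pads) lies 19 mm behind it; z points along the fingers, y is the line along which they close (so a half turn about z gives the same grasp; the last joint's range is limited). The gripper opens to 85 mm and grips with 20 to 120 N. Pads are 22 mm wide; open, the fingers measure 114 mm over their backs; the gripper's body (76 mm by 85 mm) begins 54 mm behind the grasp point. The pads swing forward as they close: fully open they stand 13 mm farther back than shut.
Start: joints at [-1.268, 0.313, 0.046, 1.304, 0, 1.431], TCP at [0.246, -0.52, 0.231] pointing down, gripper open.
Joint ranges: [-2.76, 2.76], [-0.86, 1.69], [-1.03, 1.26], [-2.2, 2.34], [-1.47, 1.5], [-3.14, 3.14]. Speed limits (rad/s): [2.57, 2.57, 3.14, 3.14, 3.14, 3.14].

## Interface

Orientations are given as a unit quaternion [w, x, y, z].
In Python, from workcell import get_state, read_camera, hand_in gives the robot as it stands.
- The arm moves only by the tool send_rows, never from a script. Its argument "increments" is a list of rows, each an object of numbers: "dx", "dy", "dz": the shift along the world's x, y, z in units of 25 mm (1.0 is 25 mm); "roll": the turn about the world's z in units of 8 degrees (1.0 is 8 degrees); "claw": the opening, from -1 (shut) to 1 (fully open). In form: [{"dx": .., "dy": .., "dz": .., "roll": .., "claw": ..}, ...]. A call has exactly 5 rows; each row is the pose to reach, as a shift and turn from the pose commanded when the call began; what a row does not reach only later rows make up. A row lasts 1/8 s, in which the tool goes at most 62.5 mm and 10.7 degrees, less where a joint would pass 70% of its speed; a pose out of reach is approached as far as the arm can. A call with a gripper value outside its range is refused whole. The fingers move at their own pace and stop on an object; "grip_force" is the grip in N (left out, the last holds). Time passes only in rows, so rows that repeat a pose let the fingers close, or fill a call up. It gives the time, the measured TCP pose, the force, the opening and the grip force at its end, in the units of the state.
- get_state(): the state, without advancing time (a new reading comes with each control period).
- read_camera(name): name is "scene" or "side" or "wrist"; returns a dict with "image" (400x640x3 uint8, blue, green, red), "fx", "fy", "cx", "cy" (pixels), "world_to_cam" (4x4, takes a point from world to camera coordinates). Camera axes: x right, y up, looking along -z (the intrinsics and any distortion apply to the point x, -y, -z); pixel columns grow to the right and rows downward; lengths in m; the calibration is good to about 2 mm. The wrist camera is an equidistant fisheye: a pixel r from the principal point sees the ray r / f radians off the axis. A picture is of the moment at which its call begins. There is no depth.
- hand_in(): hands the job in; it is judged then, once.
The state is a dict: "clock": time; "joint_pos": joint angles; "qvel": joint speeds; "tau": joint torques, N m; "tcp_pos": TCP position; "orientation": TCP orientation; "wrist_force": force on the tool from outside, world axes, zero at the start; "ft_torque": the same for the moment, N m; "finger_gap": finger opening in m; "grip_force": force on a finger pad.
Only numpy, scipy, OpenCV 4.12 (cv2) and the standard library are available. Lean on these libraries where they do the work, as an engineer would, in place of code of your own. Each camera call takes 0.05 s, during which the arm holds its last target. There are 200 camera calls.

## Task

Something could fall down the bore when the valve spool comes up, so first put the two bits of scrap lying on the grey valve block (a white connector and a blue relay) into the small open carton. Then take the spool by its flat tongue and draw it straight up, without forcing it and without dragging or lifting the block, until the whole red seal ring shows above the block while at least half of the plain foot below the ring stays in the bore. Finish holding it there, still and upright, for the inspection: do not let go, and leave everything else on the bench as it is.

Things in the scene. Friction and masses are not known exactly. Their poses are not given: they have to be found in the camera images.
- valve_block: Grey aluminium hydraulic valve block, 150 (its x) x 100 (its y) x 85 mm high, 3.2 kg, standing loose on the bench. Origin: centre of the underside, z up. Three low brass plugs on its -x face, two steel unions (18 mm out) on its -y face, a black solenoid (60 mm out, top 76 mm up) on its +x face. The flat top is at 85 mm; a vertical bore 21 mm across runs down its middle, through the block.
- bore_mouth (a point): Centre of the bore's mouth, in the flat top of the valve block, 85 mm above the bench; axes as the block's.
- spool: Steel valve spool, 0.28 kg, loose in the bore, perhaps turned about its axis; z runs up its axis. Origin: in the underside of its collar (28 mm across, 5 mm high), which rests on the block's top at the start (origin = bore_mouth). Below the origin is a rod 20 mm across, 80 mm long; above the collar a neck 16 mm across to 13 mm, and the tongue.
- seal_ring (a point): Centre of the red seal ring round the rod, on the axis, 37 mm below the spool's origin; the ring is 6 mm high (34 to 40 mm below). The plain foot is the rod from there to its end, 40 to 80 mm below the origin.
- spool_tongue (a point): Middle of the spool's flat tongue, 30 mm above the spool's origin; axes as the spool's. The tongue is 10 mm thick along x and 24 mm wide along y, from 11 to 47 mm above the origin, its top rounded.
- waste_carton: Small open white carton, 110 x 130 mm, walls 95 mm high and a flap standing to 145 mm at its -x side, 0.4 kg. Origin: on the underside, z up.
- carton_mouth (a point): Centre of the carton's open mouth at the wall tops, 95 mm above the bench; the opening is 105 (carton's x) x 124 mm (its y), the floor 93 mm below.
- old_connector: Scrap: white plastic connector, 20 (its x) x 36 (its y) x 18 mm high (main body 14 mm high), lying on top of the block. Origin: centre of the underside, z up.
- dead_relay: Scrap: blue relay, 15 (its x) x 22 (its y) x 16 mm high, lying on top of the block. Origin: centre of the underside, z up.
- shelf_corner (a point): Nearest lower corner of the wide white shelf overhanging the left part of the bench, its underside 407 mm up; seen from above its edges run from this corner at 45 degrees, ahead to the left and ahead to the right. A solid obstacle for the wrist and arm: pass on the robot's side of it.
- meter: Bystander: yellow hand multimeter 138 x 68 x 44 mm, lying on the bench. Origin: centre of the underside.
- solder: Bystander: reel of solder, 53 mm across, 28 mm high. Origin: centre of the underside.
- tape: Bystander: roll of black tape, 67 mm across, 19 mm high. Origin: centre of the underside.

How it is judged:
On the way, in this order (a step that is already met when the one before it is completed fails the run):
1. both bits of scrap lie in the carton while the spool is still home in the block (x of old_connector in the frame of carton_mouth between -0.055 and 0.055 m and y of old_connector in the frame of carton_mouth between -0.064 and 0.064 m and z of each of old_connector, dead_relay in the frame of carton_mouth below -0.02 m and x of dead_relay in the frame of carton_mouth between -0.055 and 0.055 m and y of dead_relay in the frame of carton_mouth between -0.064 and 0.064 m and z of spool in the frame of bore_mouth below 0.008 m), for 0.2 s.
2. the spool is drawn up in the fingers until the red ring shows (z of spool in the frame of bore_mouth above 0.039 m and contact force between the fingers and spool above 2 N), for 0.2 s.
At the end, for the whole second after the job is handed in: The fingers hold the spool still, lifted 39 to 61 mm (red ring clear, 19 mm or more of foot in the bore), within 0.06 rad of the bore and pressing on it with under 15 N; the block stands flat; both bits of scrap lie in the upright carton, below its rim (all of step 2 and z of spool in the frame of bore_mouth below 0.061 m and angle between the z axis of spool and the z axis of valve_block, either way round below 0.06 rad and horizontal distance between spool and bore_mouth below 0.005 m and contact force between spool and valve_block below 15 N and linear speed of spool below 0.01 m/s and angle between valve_block's own z axis and vertical below 0.02 rad and height (world z) of valve_block below 0.003 m and angle between waste_carton's own z axis and vertical below 0.05 rad and x of old_connector in the frame of carton_mouth between -0.055 and 0.055 m and y of old_connector in the frame of carton_mouth between -0.064 and 0.064 m and z of each of old_connector, dead_relay in the frame of carton_mouth below -0.02 m and x of dead_relay in the frame of carton_mouth between -0.055 and 0.055 m and y of dead_relay in the frame of carton_mouth between -0.064 and 0.064 m); the arm keeps its last pose, push and grip.
It fails at once if the spool is drawn while scrap is still outside the carton (z of spool in the frame of bore_mouth above 0.012 m and horizontal distance between any of old_connector, dead_relay and carton_mouth above 0.085 m).
It fails at once if more than half of the plain foot is pulled out of the bore (z of spool in the frame of bore_mouth above 0.064 m).
It fails at once if the spool is jammed hard against the bore (contact force between spool and valve_block above 45 N).
It fails at once if the valve block is dragged, tipped or lifted (distance of valve_block from where it was at the start of the episode above 0.025 m or angle between valve_block's own z axis and vertical above 0.06 rad or height (world z) of valve_block above 0.006 m).
It fails at once if the carton is shoved away or a bystander disturbed (distance of waste_carton from where it was at the start of the episode above 0.05 m or distance of any of meter, solder, tape from where it was at the start of the episode above 0.02 m).
It also fails if it takes over 70 s, if anything falls off the work surface, if the arm or the gripper's body presses on something with over 40 N, if the wrist force passes 120 N, or if a joint passes its speed limit or range.

## Working session

There is one attempt and no reset: what is moved stays moved. The work goes in short steps, Python scripts to look and compute and a tool call to move; the robot and the scene stay as the last step left them, time stands still between calls to the robot, and variables do not carry over. Pictures are saved under pics/ and viewed, at most 10 in all, crops included, and the job is handed in when it is done.

Besides the shell and the picture viewer there is one more tool, called in YAML: its name, and indented under it one key for each argument. send_rows: Moves the arm, as the interface text tells. Its arguments: {"type":"object","properties":{"increments":{"type":"array","items":{"type":"object","properties":{"dx":{"type":"number"},"dy":{"type":"number"},"dz":{"type":"number"},"roll":{"type":"number"},"claw":{"type":"number"}}}},"grip_force":{"type":"number"}},"required":["increments"]}

```bash
mkdir -p pics; ls; python3 - <<'E'
from workcell import *
import cv2,numpy as np
for n in ("scene","side","wrist"):
    c=read_camera(n);cv2.imwrite(f"pics/{n}0.png",c["image"])
    print(n,c["fx"],c["fy"],c["cx"],c["cy"],np.round(c["world_to_cam"],4).tolist(),[k for k in c])
print(get_state())
E
```

```text
pics
scene 483.8519047828436 483.8519047828436 322.4861270464709 198.7515675362779 [[0.8807, -0.4736, 0.0101, -0.4692], [0.3645, 0.6912, 0.624, -0.3157], [-0.3025, -0.5458, 0.7814, -1.537], [0.0, 0.0, 0.0, 1.0]] ['image', 'fx', 'fy', 'cx', 'cy', 'world_to_cam']
side 419.1880057919399 419.1880057919399 328.0829983759861 197.52431867178066 [[-0.9974, 0.0705, -0.0141, 0.5393], [-0.0417, -0.4077, 0.9122, -0.1953], [0.0586, 0.9104, 0.4095, -1.281], [0.0, 0.0, 0.0, 1.0]] ['image', 'fx', 'fy', 'cx', 'cy', 'world_to_cam']
wrist 309.70691628693146 309.70691628693146 327.86354053642384 195.93993459831836 [[0.4284, -0.9036, -0.0, -0.5746], [0.8681, 0.4116, -0.2776, 0.0361], [0.2509, 0.1189, 0.9607, -0.379], [0.0, 0.0, 0.0, 1.0]] ['image', 'fx', 'fy', 'cx', 'cy', 'world_to_cam']
{'clock': 0.15, 'joint_pos': array([-1.26762234e+00,  3.13838410e-01,  4.52461922e-02,  1.30360052e+00,
        2.60433911e-05,  1.43122389e+00]), 'qvel': array([-0.00023546, -0.0018528 ,  0.00266577, -0.00055982,  0.0022344 ,
       -0.00098793]), 'tau': array([ 2.09646962e-03, -4.81062770e+01,  2.98816627e+01,  1.38905772e-02,
       -1.60486679e-04, -5.55033353e-06]), 'tcp_pos': array([ 0.24624167, -0.5191867 ,  0.23061029]), 'orientation': array([-6.96933008e-04,  9.75596618e-01,  2.19569470e-01, -4.40717797e-05]), 'wrist_force': array([ 0.46977239, -0.34395663, -0.26778247]), 'ft_torque': array([0.04378009, 0.05899427, 0.01542705]), 'grip_force': 0.0, 'finger_gap': 0.08536222806202931}
```

View pics/scene0.png

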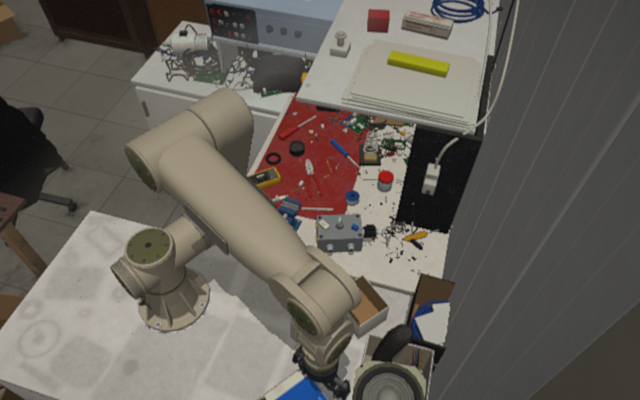

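View pics/side0.png

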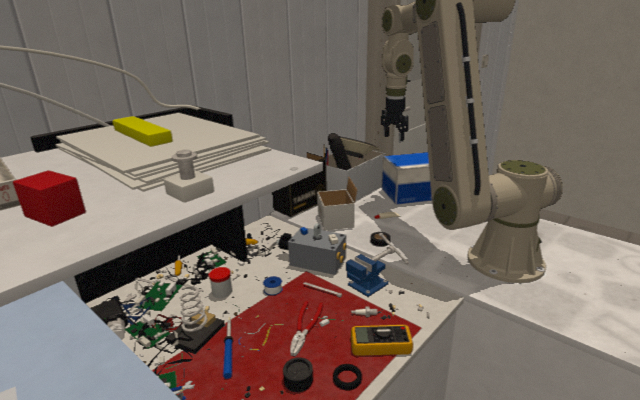

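The scene picture shows the block near (340,232) and the carton near (368,305), partly hidden by the arm. In the side picture the block is near (316,250) and the carton near (337,208). I'll enlarge both regions.

```bash
python3 - <<'E'
import cv2,numpy as np
a=cv2.imread("pics/scene0.png")[195:345,300:400]; b=cv2.imread("pics/side0.png")[170:290,270:370]
a=cv2.resize(a,None,fx=4,fy=4,interpolation=cv2.INTER_CUBIC); b=cv2.resize(b,None,fx=4,fy=4,interpolation=cv2.INTER_CUBIC)
o=np.zeros((600,800,3),np.uint8);o[:600,:400]=a;o[:480,400:]=b
cv2.imwrite("pics/c1.png",o)
E
```

```text
(no output)
```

View pics/c1.png

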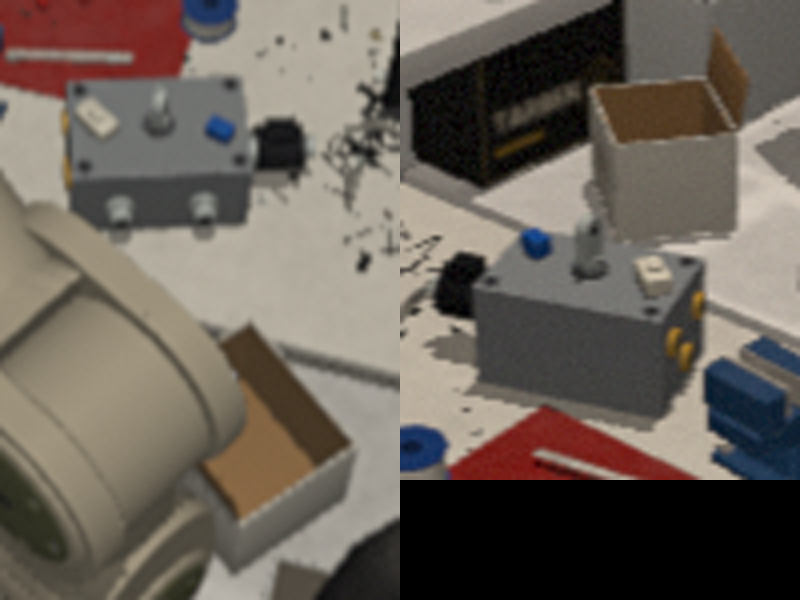

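View pics/wrist0.png

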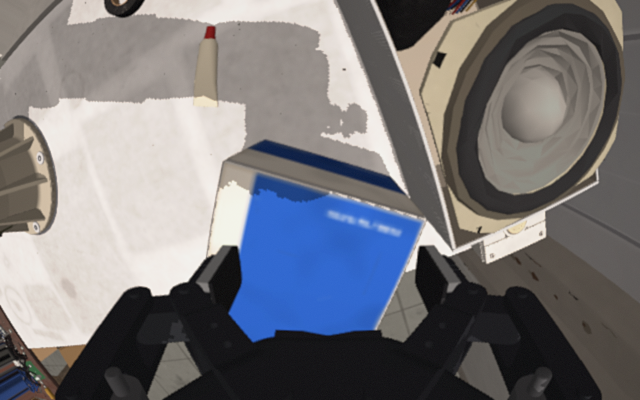

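The crop shows the block top in the scene view with corners at crop (67,80), (240,78), (248,173) and (68,178). The connector is at (97,117), the relay at (220,128) and the tongue top at (160,90). The carton rim corners are (250,325), (352,450) and (235,522). In the side view, offset 400, the rim corners are (592,88), (705,78), (736,128) and (615,142). The wrist view shows only the box below it.

```bash
cat > h.py <<'E'
import numpy as np,cv2
from workcell import *
def ray(c,u,v):
    if c["fisheye"]:
        d=np.array([u-c["cx"],v-c["cy"]])/c["fx"];r=np.linalg.norm(d)+1e-12
        p=np.array([*(np.sin(r)*d/r),np.cos(r)])
    else: p=np.array([(u-c["cx"])/c["fx"],(v-c["cy"])/c["fy"],1])
    M=np.array(c["world_to_cam"]);R=M[:3,:3]
    return -R.T@M[:3,3],R.T@(p*[1,-1,-1])
def at(c,u,v,z):
    o,d=ray(c,u,v);return o+d*(z-o[2])/d[2]
def cam(n):
    c=read_camera(n);c["fisheye"]=n=="wrist";return c
E
python3 - <<'E'
from h import *
s=cam("scene");d=cam("side")
S=lambda x,y,z:np.round(at(s,300+x/4,195+y/4,z)[:2],4)
D=lambda x,y,z:np.round(at(d,270+(x-400)/4,170+y/4,z)[:2],4)
for n,l in dict(block=[(67,80),(240,78),(248,173),(68,178)]).items(): print(n,*[S(*p,.085) for p in l])
print("blockside",*[D(*p,.085) for p in [(475,293),(660,322),(705,260),(535,228)]])
print("carton",*[S(*p,.095) for p in [(250,325),(352,450),(235,522)]])
print("cartonside",*[D(*p,.095) for p in [(592,88),(705,78),(736,128),(615,142)]])
print("conn",S(97,117,.1),D(655,275,.095)); print("relay",S(221,128,.098),D(536,242,.095)); print("collar",S(159,125,.088),D(590,265,.088))
print("tongue top",S(161,90,.132),D(589,218,.132))
E
```

```text
block [0.5229 0.0244] [ 0.6539 -0.0424] [ 0.6096 -0.1287] [ 0.477  -0.0641]
blockside [ 0.6535 -0.0262] [0.5217 0.027 ] [ 0.4801 -0.0591] [ 0.6078 -0.123 ]
carton [ 0.5341 -0.2549] [ 0.5463 -0.3792] [ 0.4415 -0.3869]
cartonside [ 0.5504 -0.3729] [ 0.444  -0.3855] [ 0.4293 -0.2721] [ 0.5363 -0.2541]
conn [ 0.5218 -0.0307] [ 0.5211 -0.0226]
relay [ 0.6076 -0.0871] [ 0.6074 -0.0815]
collar [ 0.5677 -0.0545] [ 0.5675 -0.0544]
tongue top [ 0.5695 -0.0513] [ 0.5676 -0.0467]
```

```bash
python3 - <<'E'
from h import *
s=cam("scene");d=cam("side")
print(at(s,300,103,.407),at(d,322,168,.407))
E
```

```text
[0.56807071 0.22268797 0.407     ] [0.56343918 0.2220936  0.407     ]
```

send_rows:
  increments:
    - {"dx":2,"dy":1.5,"dz":1,"claw":1}
    - {"dx":4,"dy":3,"dz":2,"claw":1}
    - {"dx":6,"dy":4.5,"dz":2,"claw":1}
    - {"dx":7,"dy":6,"dz":2,"claw":1}
    - {"dx":8,"dy":7.5,"dz":2,"claw":1}

```text
schema error: expected keys dx, dy, dz, roll, claw
```

send_rows:
  increments:
    - {"dx":2,"dy":1.5,"dz":1,"roll":0,"claw":1}
    - {"dx":4,"dy":3,"dz":2,"roll":0,"claw":1}
    - {"dx":6,"dy":4.5,"dz":2,"roll":0,"claw":1}
    - {"dx":7,"dy":6,"dz":2,"roll":0,"claw":1}
    - {"dx":8,"dy":7.5,"dz":2,"roll":0,"claw":1}

```text
clock: 0.98
tcp_pos: [0.4477, -0.3304, 0.2814]
orientation: [0.0, 0.975, 0.22, 0.0]
wrist_force: [0.4, 0.5, -0.1]
finger_gap: 0.0856
grip_force: 0.0
```

send_rows:
  increments:
    - {"dx":0.4,"dy":2.3,"dz":0,"roll":0,"claw":1}
    - {"dx":0.8,"dy":4.6,"dz":0,"roll":0,"claw":1}
    - {"dx":1.2,"dy":7,"dz":0,"roll":0,"claw":1}
    - {"dx":1.6,"dy":9,"dz":0,"roll":0,"claw":1}
    - {"dx":1.6,"dy":9,"dz":0,"roll":0,"claw":1}

```text
clock: 1.6
tcp_pos: [0.4866, -0.1039, 0.2817]
orientation: [-0.0, 0.975, 0.222, 0.0]
wrist_force: [0.6, -0.2, 0.0]
finger_gap: 0.0853
grip_force: 0.0
```

```bash
python3 - <<'E'
from h import *
c=cam("wrist");cv2.imwrite("pics/w1.png",c["image"]);s=get_state();print(s["clock"],s["tcp_pos"],s["orientation"],s["joint_pos"])
i=c["image"]; cv2.imwrite("pics/w1b.png",cv2.resize(i[40:340,100:500],None,fx=2,fy=2,interpolation=cv2.INTER_CUBIC))
E
```

```text
1.65 [ 0.48653021 -0.10568548  0.28155043] [3.20428432e-04 9.75188913e-01 2.21374050e-01 1.07380813e-04] [-3.75032222e-01  1.52175758e-01 -3.95677198e-02  1.37851446e+00
 -4.08598301e-04  2.32011379e+00]
```

View pics/w1b.png

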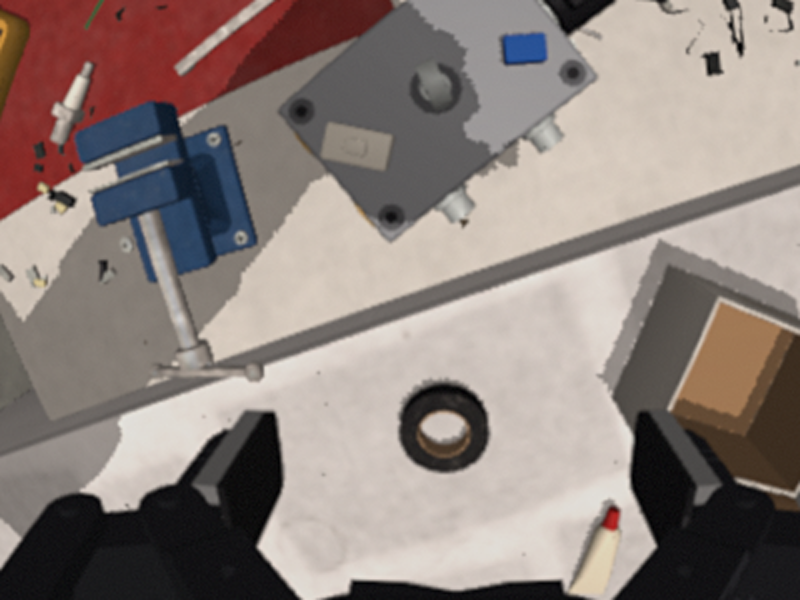

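The wrist crop shows the connector with corners at (330,122), (392,133), (386,171) and (322,160). The relay spans (503,35) to (547,63), the tongue is at about (432,85), and the block corners are (280,110), (392,240) and (597,75).

```bash
python3 - <<'E'
from h import *
c=cam("wrist")
W=lambda x,y,z:at(c,100+x/2,40+y/2,z)[:2]
def rep(n,l,z):
    P=np.array([W(*p,z) for p in l]);m=P.mean(0);print(n,np.round(m,4))
    for i in range(len(P)):
        e=P[(i+1)%len(P)]-P[i];print("   len %.4f ang %.1f"%(np.linalg.norm(e),np.degrees(np.arctan2(e[1],e[0]))))
rep("conn",[(330,122),(392,133),(386,171),(322,160)],.099)
rep("relay",[(503,35),(546,33),(547,61),(505,65)],.101)
rep("block",[(280,110),(392,240),(597,75)],.085)
rep("collar",[(436,88)],.09)
rep("cart",[(721,298),(668,407)],.095)
E
```

```text
conn [ 0.5245 -0.0308]
   len 0.0335 ang -76.2
   len 0.0203 ang -164.0
   len 0.0348 ang 104.4
   len 0.0207 ang 12.3
relay [ 0.6087 -0.0875]
   len 0.0224 ang -59.7
   len 0.0151 ang -152.5
   len 0.0220 ang 122.9
   len 0.0161 ang 29.3
block [ 0.5418 -0.0593]
   len 0.0970 ang -114.8
   len 0.1465 ang -24.8
   len 0.1758 ang 121.6
collar [ 0.5701 -0.0547]
   len 0.0000 ang 0.0
cart [ 0.5023 -0.2571]
   len 0.0738 ang -175.2
   len 0.0738 ang 4.8
```

send_rows:
  increments:
    - {"dx":0.3,"dy":0.6,"dz":0,"roll":1.2,"claw":0.1}
    - {"dx":0.6,"dy":1.2,"dz":-0.5,"roll":2.4,"claw":0.1}
    - {"dx":0.9,"dy":1.8,"dz":-1,"roll":3.6,"claw":0.1}
    - {"dx":1.2,"dy":2.4,"dz":-1.5,"roll":4.8,"claw":0.1}
    - {"dx":1.5,"dy":3.0,"dz":-2,"roll":6,"claw":0.1}

```text
clock: 2.33
tcp_pos: [0.5242, -0.0337, 0.2307]
orientation: [0.0, 0.801, 0.598, -0.0]
wrist_force: [-0.2, -0.3, -0.1]
finger_gap: 0.0468
grip_force: 0.0
```

send_rows:
  increments:
    - {"dx":0,"dy":0,"dz":-0.5,"roll":1.2,"claw":0.1}
    - {"dx":0,"dy":0,"dz":-1,"roll":2.4,"claw":0.1}
    - {"dx":0,"dy":0,"dz":-1.8,"roll":3.6,"claw":0.1}
    - {"dx":0,"dy":0,"dz":-2.6,"roll":3.8,"claw":0.1}
    - {"dx":0,"dy":0,"dz":-2.6,"roll":3.8,"claw":0.1}

```text
clock: 2.95
tcp_pos: [0.5227, -0.0336, 0.1647]
orientation: [-0.001, 0.618, 0.786, -0.001]
wrist_force: [0.8, 0.5, 0.7]
finger_gap: 0.0468
grip_force: 0.0
```

```bash
python3 - <<'E'
from h import *
c=cam("wrist");s=get_state();print(s["clock"],s["tcp_pos"],s["orientation"],s["joint_pos"],s["finger_gap"])
i=c["image"]; cv2.imwrite("pics/w2.png",i);np.save("M2.npy",c["world_to_cam"])
E
```

```text
3.0 [ 0.52344366 -0.03346164  0.16586798] [-6.49378933e-04  6.18377300e-01  7.85880982e-01 -4.18767462e-04] [-2.16849694e-01  2.46653941e-01 -2.06876887e-01  1.11879923e+00
 -1.89506658e-04  1.11650333e+00] 0.04702175461806944
```

View pics/w2.png

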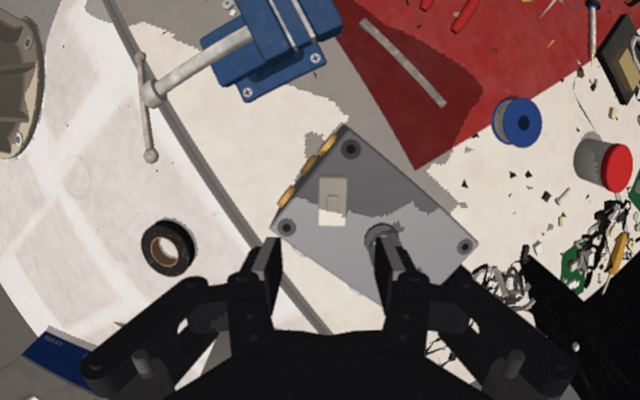

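The wrist view shows the connector upright between the fingers, with corners (318,178), (347,177), (348,223) and (321,226). The spool is at about (382,238), beside the right finger.

```bash
python3 - <<'E'
from h import *
c=cam("wrist")
P=np.array([at(c,*p,.099)[:2] for p in [(318,178),(347,177),(348,223),(321,226)]]);print(P.mean(0),np.round(P,4).tolist())
for a,b in((0,1),(1,2),(2,3),(3,0)):
    e=P[b]-P[a];print(np.linalg.norm(e),np.degrees(np.arctan2(e[1],e[0])))
print(get_state()["tcp_pos"])
E
```

```text
[ 0.5258904  -0.02737947] [[0.5112, -0.0132], [0.5307, -0.0078], [0.5401, -0.0408], [0.5215, -0.0477]]
0.020235185526285056 15.652444952931765
0.03434991817341929 -74.15749206814716
0.01984529140060357 -159.6686955231508
0.035973040686581755 106.56030413054556
[ 0.52402197 -0.03331634  0.16662175]
```

send_rows:
  increments:
    - {"dx":0.06,"dy":0.18,"dz":-0.8,"roll":0.2,"claw":0.1}
    - {"dx":0.06,"dy":0.18,"dz":-1.6,"roll":0.2,"claw":0.1}
    - {"dx":0.06,"dy":0.18,"dz":-2.3,"roll":0.2,"claw":0.1}
    - {"dx":0.06,"dy":0.18,"dz":-2.8,"roll":0.2,"claw":0.1}
    - {"dx":0.06,"dy":0.18,"dz":-3.0,"roll":0.2,"claw":0.1}

```text
clock: 3.68
tcp_pos: [0.5255, -0.0279, 0.0913]
orientation: [0.0, 0.606, 0.795, 0.0]
wrist_force: [0.0, -0.9, -0.0]
finger_gap: 0.0471
grip_force: 0.0
```

send_rows:
  grip_force: 25
  increments:
    - {"dx":0,"dy":0,"dz":-0.1,"roll":0,"claw":-0.2}
    - {"dx":0,"dy":0,"dz":-0.1,"roll":0,"claw":-0.5}
    - {"dx":0,"dy":0,"dz":-0.1,"roll":0,"claw":-0.8}
    - {"dx":0,"dy":0,"dz":-0.1,"roll":0,"claw":-0.8}
    - {"dx":0,"dy":0,"dz":-0.1,"roll":0,"claw":-0.8}

```text
clock: 4.3
tcp_pos: [0.5258, -0.0277, 0.0893]
orientation: [0.001, 0.606, 0.795, 0.0]
wrist_force: [1.2, -0.1, 3.6]
finger_gap: 0.0193
grip_force: 25.6
```

send_rows:
  increments:
    - {"dx":0,"dy":0,"dz":0.5,"roll":0,"claw":-0.8}
    - {"dx":0,"dy":0,"dz":1.5,"roll":0,"claw":-0.8}
    - {"dx":0,"dy":-0.3,"dz":2.8,"roll":0,"claw":-0.8}
    - {"dx":0,"dy":-1.2,"dz":3.8,"roll":0,"claw":-0.8}
    - {"dx":-0.1,"dy":-2.7,"dz":4.4,"roll":0,"claw":-0.8}

```text
clock: 4.92
tcp_pos: [0.5235, -0.0951, 0.2011]
orientation: [0.001, 0.605, 0.796, 0.001]
wrist_force: [0.8, 0.4, 0.4]
finger_gap: 0.0191
grip_force: 25.2
```

send_rows:
  increments:
    - {"dx":-0.2,"dy":-1.9,"dz":0,"roll":0,"claw":-0.8}
    - {"dx":-0.4,"dy":-3.9,"dz":0,"roll":0,"claw":-0.8}
    - {"dx":-0.6,"dy":-5.9,"dz":0,"roll":0,"claw":-0.8}
    - {"dx":-0.8,"dy":-7.6,"dz":0,"roll":0,"claw":-0.8}
    - {"dx":-1,"dy":-8.7,"dz":0,"roll":0,"claw":-0.8}

```text
clock: 5.55
tcp_pos: [0.4974, -0.3147, 0.1993]
orientation: [0.0, 0.607, 0.795, -0.0]
wrist_force: [0.2, 0.1, -0.1]
finger_gap: 0.0195
grip_force: 25.2
```

```bash
python3 - <<'E'
from h import *
s=get_state();print(s["clock"],s["tcp_pos"],s["finger_gap"],s["grip_force"],s["joint_pos"])
c=cam("wrist");i=c["image"]; d=cam("scene")["image"][255:345,300:420];d=cv2.resize(d,(480,360))
o=np.zeros((600,800,3),np.uint8);o[:400,:640]=i; o[400:600,:266]=cv2.resize(d,(266,200)); 
d=cam("side")["image"][130:270,270:410];o[400:600,300:500]=cv2.resize(d,(200,200));cv2.imwrite("pics/w3.png",o)
E
```

```text
5.55 [ 0.49739256 -0.31467675  0.19927039] 0.019476013841247135 25.210686922073364 [-7.00419146e-01  3.49541571e-01  1.88504217e-02  1.23969942e+00
 -1.51693893e-05  6.03772618e-01]
```

View pics/w3.png

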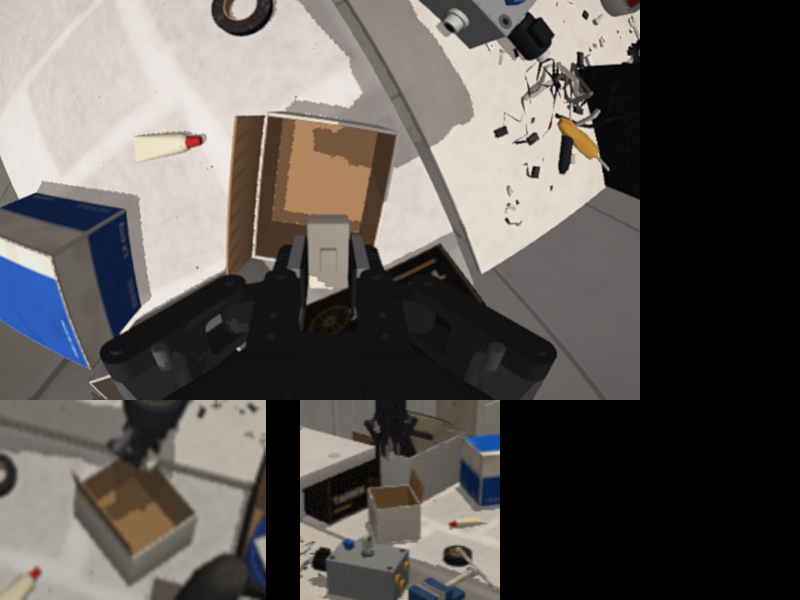

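The connector is held. The wrist view shows the carton rim with far corners (265,117) and (395,133), the left edge passing (255,250) and the right edge passing (377,240).

```bash
python3 - <<'E'
from h import *
c=cam("wrist")
for p in [(265,117),(395,133),(255,250),(377,240)]: print(np.round(at(c,*p,.095),4))
E
```

```text
[ 0.4318 -0.2646  0.095 ]
[ 0.5362 -0.2496  0.095 ]
[ 0.4475 -0.3814  0.095 ]
[ 0.5502 -0.3428  0.095 ]
```

send_rows:
  increments:
    - {"dx":0,"dy":-0.2,"dz":-1.2,"roll":0,"claw":-0.8}
    - {"dx":0,"dy":-0.2,"dz":-2.6,"roll":0,"claw":-0.8}
    - {"dx":0,"dy":-0.2,"dz":-4,"roll":0,"claw":-0.8}
    - {"dx":0,"dy":-0.2,"dz":-5,"roll":0,"claw":-0.8}
    - {"dx":0,"dy":-0.2,"dz":-5.2,"roll":0,"claw":-0.8}

```text
clock: 6.38
tcp_pos: [0.497, -0.3151, 0.0673]
orientation: [-0.002, 0.605, 0.796, 0.0]
wrist_force: [0.8, -0.1, -0.0]
finger_gap: 0.0192
grip_force: 25.2
```

send_rows:
  increments:
    - {"dx":0,"dy":0,"dz":0,"roll":0,"claw":0}
    - {"dx":0,"dy":0,"dz":0,"roll":0,"claw":0}
    - {"dx":0,"dy":0,"dz":0.2,"roll":0,"claw":0}
    - {"dx":0,"dy":0,"dz":1.5,"roll":0,"claw":0}
    - {"dx":0,"dy":0,"dz":3.2,"roll":0,"claw":0}

```text
clock: 7.0
tcp_pos: [0.4974, -0.3173, 0.1497]
orientation: [-0.001, 0.606, 0.795, 0.0]
wrist_force: [0.8, -0.0, -0.2]
finger_gap: 0.0426
grip_force: 0.0
```

```bash
python3 - <<'E'
from h import *
s=get_state();print(s["clock"],s["tcp_pos"],s["finger_gap"])
cv2.imwrite("pics/w4.png",cam("wrist")["image"])
E
```

```text
7.0 [ 0.49737654 -0.31728261  0.14965612] 0.04263162377042848
```

send_rows:
  increments:
    - {"dx":0.2,"dy":0.5,"dz":1,"roll":0.3,"claw":0}
    - {"dx":0.8,"dy":1.8,"dz":2,"roll":0.7,"claw":0}
    - {"dx":1.8,"dy":3.8,"dz":2,"roll":1.1,"claw":0}
    - {"dx":2.8,"dy":5.8,"dz":2,"roll":1.5,"claw":0}
    - {"dx":3.7,"dy":7.7,"dz":2,"roll":1.8,"claw":0}

```text
clock: 7.68
tcp_pos: [0.5914, -0.1238, 0.2001]
orientation: [0.001, 0.501, 0.865, 0.0]
wrist_force: [0.2, -0.4, 0.1]
finger_gap: 0.0427
grip_force: 0.0
```

send_rows:
  increments:
    - {"dx":0.5,"dy":1,"dz":0,"roll":0,"claw":0}
    - {"dx":0.7,"dy":1.5,"dz":-0.3,"roll":0,"claw":0}
    - {"dx":0.7,"dy":1.5,"dz":-1,"roll":0,"claw":0}
    - {"dx":0.7,"dy":1.5,"dz":-1.2,"roll":0,"claw":0}
    - {"dx":0.7,"dy":1.5,"dz":-1.2,"roll":0,"claw":0}

```text
clock: 8.3
tcp_pos: [0.6073, -0.0883, 0.1685]
orientation: [-0.0, 0.502, 0.865, -0.0]
wrist_force: [0.0, 0.0, 0.2]
finger_gap: 0.0427
grip_force: 0.0
```

```bash
python3 - <<'E'
from h import *
s=get_state();print(s["clock"],s["tcp_pos"],s["orientation"],s["finger_gap"],s["joint_pos"])
c=cam("wrist");i=c["image"]
cv2.imwrite("pics/w5.png",i);o=np.zeros((600,800,3),np.uint8);o[:]=cv2.resize(i[60:300,180:500],(800,600),interpolation=cv2.INTER_CUBIC)
d=cam("scene")["image"][255:345,310:400];o[420:600,:180]=cv2.resize(d,(180,180))
cv2.imwrite("pics/w5b.png",o)
E
```

```text
8.3 [ 0.60734594 -0.08828828  0.16853401] [-3.97231395e-04  5.02248350e-01  8.64723318e-01 -1.41954192e-04] 0.04266914868631203 [-2.75040513e-01  4.12061515e-01  3.50335667e-02  1.19460847e+00
 -7.75576488e-05  7.77353418e-01]
```

View pics/w5b.png

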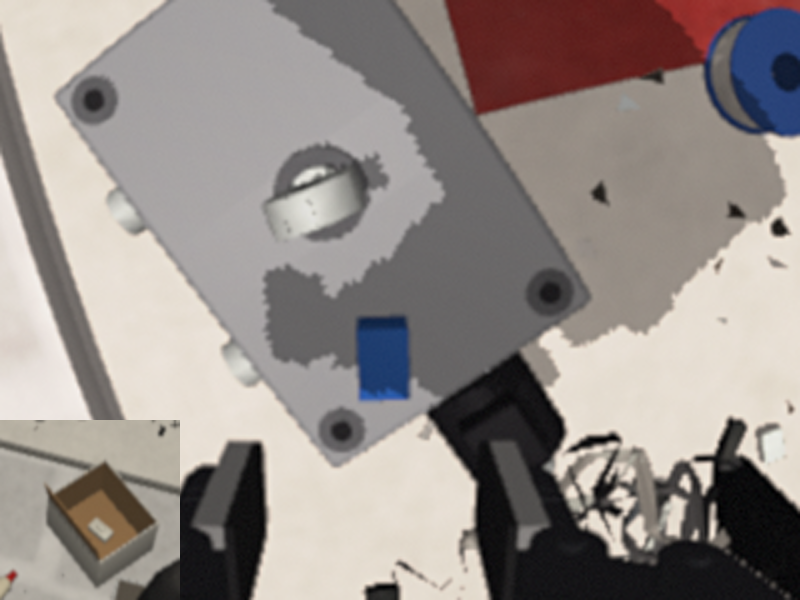

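The connector lies in the carton, as the inset shows. The relay's top face is (358,330) to (410,398). The tongue's long edges run (266,208)→(352,167) and (283,238)→(364,203).

```bash
python3 - <<'E'
from h import *
c=cam("wrist")
W=lambda x,y,z:at(c,180+x/2.5,60+y/2.5,z)[:2]
def rep(n,l,z):
    P=np.array([W(*p,z) for p in l]);m=P.mean(0);print(n,np.round(m,4))
    for i in range(len(P)):
        e=P[(i+1)%len(P)]-P[i];print("   len %.4f ang %.1f"%(np.linalg.norm(e),np.degrees(np.arctan2(e[1],e[0]))))
rep("relay",[(358,330),(408,328),(410,398),(360,398)],.101)
rep("tongue",[(266,208),(352,167),(364,203),(283,238)],.125)
rep("collar",[(320,192)],.09)
rep("blk",[(57,97),(335,465),(590,298)],.085)
rep("diag",[(57,97),(590,298)],.085)
E
```

```text
relay [ 0.6105 -0.0848]
   len 0.0142 ang 32.1
   len 0.0213 ang -57.9
   len 0.0146 ang -150.4
   len 0.0206 ang 121.1
tongue [ 0.5714 -0.051 ]
   len 0.0233 ang 54.7
   len 0.0093 ang -42.2
   len 0.0217 ang -127.1
   len 0.0085 ang 148.0
collar [ 0.5706 -0.0519]
   len 0.0000 ang 0.0
blk [ 0.5866 -0.0769]
   len 0.1465 ang -25.2
   len 0.0974 ang 64.7
   len 0.1760 ang -171.6
diag [ 0.5714 -0.0518]
   len 0.1760 ang 8.4
   len 0.1760 ang -171.6
```

send_rows:
  increments:
    - {"dx":0.1,"dy":0.1,"dz":-0.8,"roll":0.1,"claw":0}
    - {"dx":0.1,"dy":0.1,"dz":-1.6,"roll":0.1,"claw":0}
    - {"dx":0.1,"dy":0.1,"dz":-2.4,"roll":0.1,"claw":0}
    - {"dx":0.1,"dy":0.1,"dz":-2.9,"roll":0.1,"claw":0}
    - {"dx":0.1,"dy":0.1,"dz":-3.1,"roll":0.1,"claw":0}

```text
clock: 9.07
tcp_pos: [0.6102, -0.0852, 0.091]
orientation: [-0.0, 0.496, 0.868, -0.0]
wrist_force: [-0.5, 0.6, 0.5]
finger_gap: 0.0429
grip_force: 0.0
```

send_rows:
  grip_force: 25
  increments:
    - {"dx":0,"dy":0,"dz":-0.05,"roll":0,"claw":-0.2}
    - {"dx":0,"dy":0,"dz":-0.05,"roll":0,"claw":-0.5}
    - {"dx":0,"dy":0,"dz":-0.05,"roll":0,"claw":-0.9}
    - {"dx":0,"dy":0,"dz":-0.05,"roll":0,"claw":-0.9}
    - {"dx":0,"dy":0,"dz":-0.05,"roll":0,"claw":-0.9}

```text
clock: 9.7
tcp_pos: [0.6109, -0.0852, 0.0909]
orientation: [0.001, 0.496, 0.869, 0.0]
wrist_force: [0.9, 0.0, 4.2]
finger_gap: 0.0141
grip_force: 26.3
```

send_rows:
  increments:
    - {"dx":0,"dy":0,"dz":0.5,"roll":0,"claw":-0.9}
    - {"dx":0,"dy":0,"dz":1.5,"roll":0,"claw":-0.9}
    - {"dx":0,"dy":-0.3,"dz":2.8,"roll":0,"claw":-0.9}
    - {"dx":-0.4,"dy":-1,"dz":3.9,"roll":-0.5,"claw":-0.9}
    - {"dx":-1,"dy":-2.2,"dz":4.4,"roll":-1,"claw":-0.9}

```text
clock: 10.32
tcp_pos: [0.5861, -0.1401, 0.2025]
orientation: [0.001, 0.555, 0.832, 0.0]
wrist_force: [0.3, -0.4, -0.8]
finger_gap: 0.014
grip_force: 25.7
```

send_rows:
  increments:
    - {"dx":-0.9,"dy":-1.8,"dz":0,"roll":-0.5,"claw":-0.9}
    - {"dx":-1.7,"dy":-3.5,"dz":0,"roll":-1,"claw":-0.9}
    - {"dx":-2.6,"dy":-5.2,"dz":0,"roll":-1,"claw":-0.9}
    - {"dx":-3.3,"dy":-6.5,"dz":0,"roll":-1,"claw":-0.9}
    - {"dx":-3.5,"dy":-7.1,"dz":0,"roll":-1,"claw":-0.9}

```text
clock: 10.95
tcp_pos: [0.4968, -0.3192, 0.2005]
orientation: [0.0, 0.613, 0.79, 0.0]
wrist_force: [0.5, 0.6, -0.6]
finger_gap: 0.0136
grip_force: 25.7
```

send_rows:
  increments:
    - {"dx":0,"dy":0,"dz":-1.2,"roll":0,"claw":-0.9}
    - {"dx":0,"dy":0,"dz":-2.6,"roll":0,"claw":-0.9}
    - {"dx":0,"dy":0,"dz":-4,"roll":0,"claw":-0.9}
    - {"dx":0,"dy":0,"dz":-4.8,"roll":0,"claw":-0.9}
    - {"dx":0,"dy":0,"dz":-4.8,"roll":0,"claw":-0.9}

```text
clock: 11.58
tcp_pos: [0.4971, -0.316, 0.0785]
orientation: [-0.002, 0.611, 0.791, 0.0]
wrist_force: [-1.2, 0.3, -0.3]
finger_gap: 0.0137
grip_force: 25.7
```

send_rows:
  increments:
    - {"dx":0,"dy":0,"dz":0,"roll":0,"claw":0}
    - {"dx":0,"dy":0,"dz":0,"roll":0,"claw":0}
    - {"dx":0,"dy":0,"dz":0.3,"roll":0,"claw":0}
    - {"dx":0,"dy":0,"dz":2,"roll":0,"claw":0}
    - {"dx":0,"dy":0,"dz":4.2,"roll":0,"claw":0}

```text
clock: 12.2
tcp_pos: [0.4972, -0.3171, 0.1859]
orientation: [-0.001, 0.612, 0.791, 0.0]
wrist_force: [0.1, -0.8, 0.7]
finger_gap: 0.0427
grip_force: 0.0
```

send_rows:
  increments:
    - {"dx":0.3,"dy":1,"dz":0.6,"roll":-1,"claw":0}
    - {"dx":0.8,"dy":2.9,"dz":0.6,"roll":-2.2,"claw":0}
    - {"dx":1.4,"dy":5,"dz":0.6,"roll":-3.4,"claw":0}
    - {"dx":2,"dy":7,"dz":0.6,"roll":-4.6,"claw":0}
    - {"dx":2.5,"dy":9,"dz":0.6,"roll":-5.6,"claw":0}

```text
clock: 12.82
tcp_pos: [0.5611, -0.0912, 0.2014]
orientation: [0.001, 0.868, 0.496, 0.001]
wrist_force: [-0.3, -0.4, -0.0]
finger_gap: 0.0427
grip_force: 0.0
```

send_rows:
  increments:
    - {"dx":0.3,"dy":1,"dz":0,"roll":-0.5,"claw":0}
    - {"dx":0.4,"dy":1.5,"dz":0,"roll":-0.7,"claw":0}
    - {"dx":0.4,"dy":1.5,"dz":-0.5,"roll":-0.7,"claw":0}
    - {"dx":0.4,"dy":1.5,"dz":-0.8,"roll":-0.7,"claw":0}
    - {"dx":0.4,"dy":1.5,"dz":-0.8,"roll":-0.7,"claw":0}

```text
clock: 13.45
tcp_pos: [0.5695, -0.0557, 0.179]
orientation: [-0.001, 0.891, 0.455, -0.001]
wrist_force: [-0.5, 0.2, -1.3]
finger_gap: 0.043
grip_force: 0.0
```

```bash
python3 - <<'E'
from h import *
s=get_state();print(s["clock"],s["tcp_pos"],s["orientation"],s["finger_gap"],s["joint_pos"])
c=cam("wrist");i=c["image"]
cv2.imwrite("pics/w6.png",i);o=np.zeros((600,800,3),np.uint8);o[:]=cv2.resize(i[100:300,193:460],(800,600),interpolation=cv2.INTER_CUBIC)
d=cam("scene")["image"][255:345,310:400];o[420:600,:180]=cv2.resize(d,(180,180))
cv2.imwrite("pics/w6b.png",o)
E
```

```text
13.45 [ 0.56947535 -0.05574299  0.17897367] [-5.95630417e-04  8.90543683e-01  4.54896598e-01 -8.23902207e-04] 0.042976019879117054 [-2.37755044e-01  3.29095324e-01 -6.07540935e-02  1.18297304e+00
 -1.70710790e-04  1.95932506e+00]
```

View pics/w6b.png

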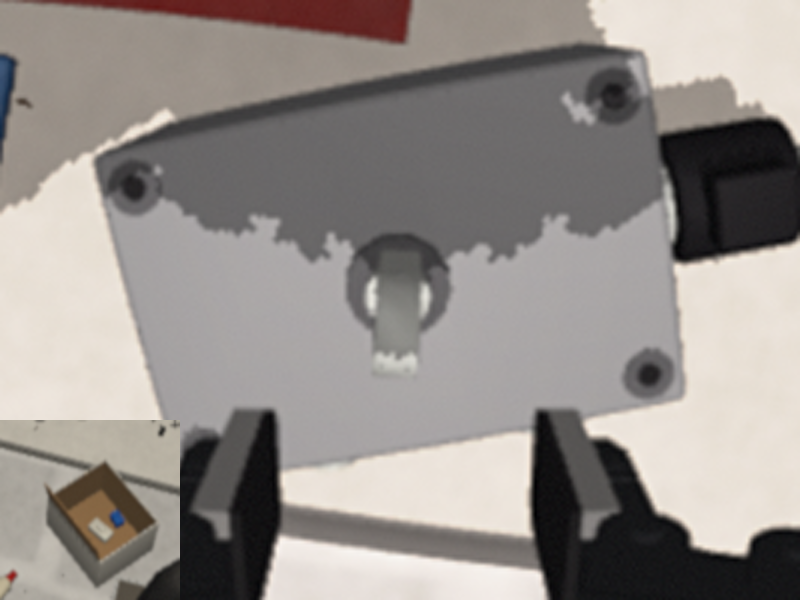

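Both scraps are in the carton. The tongue is upright between the pads, with its centreline running (399,252)→(396,372) and its width spanning about 380–418. The collar is centred near (398,286).

```bash
python3 - <<'E'
from h import *
c=cam("wrist");s=get_state();k=800/267
W=lambda x,y,z:at(c,193+x/k,100+y/3,z)[:2]
ty=np.degrees(2*np.arctan2(s["orientation"][2],s["orientation"][1]))-90;print("tool y",ty,s["tcp_pos"])
u=np.array([np.cos(np.radians(ty)),np.sin(np.radians(ty))]);v=np.array([-u[1],u[0]])
def sh(n,p): q=p-s["tcp_pos"][:2];print(n,np.round(p,4),"close %.4f wide %.4f"%(q@u,q@v))
sh("collar",W(398,286,.09))
for z in(.12,.13):
  sh("far",W(399,252,z));sh("near",W(396,372,z))
  for a,b in(((380,252),(373,372)),((418,252),(418,370))):
    e=W(*b,z)-W(*a,z);print(np.degrees(np.arctan2(-e[1],-e[0])),np.linalg.norm(e))
D=(W(97,158,.085)+W(683,398,.085))/2;sh("diag",D)
# aim: where does the midpoint between fingers project
E
```

```text
tool y -35.88628686844653 [ 0.57032738 -0.05577892  0.18014519]
collar [ 0.5708 -0.0523] close -0.0016 wide 0.0031
far [ 0.5809 -0.039 ] close -0.0013 wide 0.0198
near [ 0.5633 -0.0621] close -0.0020 wide -0.0092
50.418036750107326 0.029073323750221956
54.36048173756823 0.028504668495670637
far [ 0.5824 -0.037 ] close -0.0012 wide 0.0223
near [ 0.5657 -0.0589] close -0.0019 wide -0.0053
50.41803675010733 0.027644479979662434
54.360481737568314 0.027103771977549176
diag [ 0.5711 -0.0529] close -0.0011 wide 0.0028
```

send_rows:
  increments:
    - {"dx":0.04,"dy":0.13,"dz":-0.4,"roll":-0.1,"claw":0}
    - {"dx":0.04,"dy":0.13,"dz":-1.2,"roll":-0.1,"claw":0}
    - {"dx":0.04,"dy":0.13,"dz":-2.1,"roll":-0.1,"claw":0}
    - {"dx":0.04,"dy":0.13,"dz":-2.9,"roll":-0.1,"claw":0}
    - {"dx":0.04,"dy":0.13,"dz":-3.2,"roll":-0.1,"claw":0}

```text
clock: 14.22
tcp_pos: [0.5704, -0.0515, 0.0984]
orientation: [-0.001, 0.894, 0.449, -0.001]
wrist_force: [0.7, -0.9, -0.6]
finger_gap: 0.0427
grip_force: 0.0
```

send_rows:
  grip_force: 20
  increments:
    - {"dx":0,"dy":0,"dz":0,"roll":0,"claw":-0.2}
    - {"dx":0,"dy":0,"dz":0,"roll":0,"claw":-0.4}
    - {"dx":0,"dy":0,"dz":0,"roll":0,"claw":-0.55}
    - {"dx":0,"dy":0,"dz":0,"roll":0,"claw":-0.63}
    - {"dx":0,"dy":0,"dz":0,"roll":0,"claw":-0.68}

```text
clock: 14.85
tcp_pos: [0.5714, -0.0517, 0.1003]
orientation: [0.0, 0.893, 0.449, 0.0]
wrist_force: [-0.4, 0.3, -0.3]
finger_gap: 0.0139
grip_force: 0.1
```

send_rows:
  increments:
    - {"dx":0,"dy":0,"dz":0,"roll":0,"claw":-0.72}
    - {"dx":0,"dy":0,"dz":0,"roll":0,"claw":-0.75}
    - {"dx":0,"dy":0,"dz":0,"roll":0,"claw":-0.78}
    - {"dx":0,"dy":0,"dz":0,"roll":0,"claw":-0.85}
    - {"dx":0,"dy":0,"dz":0,"roll":0,"claw":-0.95}

```text
clock: 15.48
tcp_pos: [0.5708, -0.0516, 0.1]
orientation: [-0.0, 0.893, 0.449, -0.0]
wrist_force: [-4.4, 1.9, 3.8]
finger_gap: 0.0096
grip_force: 20.3
```

send_rows:
  increments:
    - {"dx":0,"dy":0,"dz":0,"roll":0,"claw":-0.95}
    - {"dx":0,"dy":0,"dz":0,"roll":0,"claw":-0.95}
    - {"dx":0,"dy":0,"dz":0,"roll":0,"claw":-0.95}
    - {"dx":0,"dy":0,"dz":0,"roll":0,"claw":-0.95}
    - {"dx":0,"dy":0,"dz":0,"roll":0,"claw":-0.95}

```text
clock: 16.1
tcp_pos: [0.5708, -0.0516, 0.1]
orientation: [-0.0, 0.893, 0.449, -0.0]
wrist_force: [-4.5, 1.7, 4.5]
finger_gap: 0.0094
grip_force: 20.4
```

```bash
python3 - <<'E'
from h import *
a=[]
for _ in range(3):
    cam("side");s=get_state();a.append(np.r_[s["wrist_force"],s["ft_torque"],s["tcp_pos"]*1000,s["grip_force"],s["finger_gap"]*1000])
print(np.round(np.array(a),2)); print(s["clock"])
E
```

```text
[[-5.0600e+00  1.1600e+00  4.3500e+00  4.9000e-01  1.0500e+00 -6.0000e-02
   5.7084e+02 -5.1620e+01  1.0004e+02  2.0400e+01  9.6000e+00]
 [-4.2600e+00  2.2100e+00  4.2700e+00  4.5000e-01  1.0400e+00 -3.0000e-02
   5.7083e+02 -5.1590e+01  1.0001e+02  2.0390e+01  1.0010e+01]
 [-5.8400e+00  1.9600e+00  3.7400e+00  5.4000e-01  1.0700e+00 -3.0000e-02
   5.7080e+02 -5.1590e+01  9.9990e+01  2.0390e+01  9.7600e+00]]
16.25
```

send_rows:
  increments:
    - {"dx":-0.02,"dy":0.01,"dz":0,"roll":0,"claw":-0.95}
    - {"dx":-0.02,"dy":0.01,"dz":0,"roll":0,"claw":-0.95}
    - {"dx":-0.02,"dy":0.01,"dz":0.1,"roll":0,"claw":-0.95}
    - {"dx":-0.02,"dy":0.01,"dz":0.2,"roll":0,"claw":-0.95}
    - {"dx":-0.02,"dy":0.01,"dz":0.2,"roll":0,"claw":-0.95}

```text
clock: 16.88
tcp_pos: [0.5709, -0.0515, 0.1049]
orientation: [-0.0, 0.893, 0.449, -0.0]
wrist_force: [-0.7, 1.5, -2.9]
finger_gap: 0.0097
grip_force: 19.7
```

send_rows:
  increments:
    - {"dx":0,"dy":0,"dz":0.15,"roll":0,"claw":-0.95}
    - {"dx":0,"dy":0,"dz":0.3,"roll":0,"claw":-0.95}
    - {"dx":0,"dy":0,"dz":0.5,"roll":0,"claw":-0.95}
    - {"dx":0,"dy":0,"dz":0.7,"roll":0,"claw":-0.95}
    - {"dx":0,"dy":0,"dz":0.8,"roll":0,"claw":-0.95}

```text
clock: 17.5
tcp_pos: [0.5709, -0.0516, 0.1256]
orientation: [0.0, 0.893, 0.449, 0.0]
wrist_force: [-1.6, 0.4, -2.3]
finger_gap: 0.0095
grip_force: 19.6
```

send_rows:
  increments:
    - {"dx":0,"dy":0,"dz":0.15,"roll":0,"claw":-0.95}
    - {"dx":0,"dy":0,"dz":0.35,"roll":0,"claw":-0.95}
    - {"dx":0,"dy":0,"dz":0.55,"roll":0,"claw":-0.95}
    - {"dx":0,"dy":0,"dz":0.75,"roll":0,"claw":-0.95}
    - {"dx":0,"dy":0,"dz":0.8,"roll":0,"claw":-0.95}

```text
clock: 18.12
tcp_pos: [0.571, -0.0516, 0.1455]
orientation: [0.0, 0.893, 0.449, 0.0]
wrist_force: [-0.7, 1.8, -3.6]
finger_gap: 0.0095
grip_force: 19.6
```

send_rows:
  increments:
    - {"dx":0,"dy":0,"dz":0.1,"roll":0,"claw":-0.95}
    - {"dx":0,"dy":0,"dz":0.18,"roll":0,"claw":-0.95}
    - {"dx":0,"dy":0,"dz":0.18,"roll":0,"claw":-0.95}
    - {"dx":0,"dy":0,"dz":0.18,"roll":0,"claw":-0.95}
    - {"dx":0,"dy":0,"dz":0.18,"roll":0,"claw":-0.95}

```text
clock: 18.75
tcp_pos: [0.571, -0.0516, 0.1497]
orientation: [0.0, 0.893, 0.449, 0.0]
wrist_force: [-1.9, 0.5, -1.5]
finger_gap: 0.0095
grip_force: 19.9
```

```bash
python3 - <<'E'
from h import *
d=cam("side")["image"][190:280,270:380];e=cam("scene")["image"][195:345,300:400]
s=get_state();print(s["clock"],s["tcp_pos"],s["wrist_force"],s["ft_torque"],s["grip_force"])
o=np.zeros((600,800,3),np.uint8);o[:360,:440]=cv2.resize(d,(440,360),interpolation=cv2.INTER_CUBIC);o[:540,440:]=cv2.resize(e,(360,540),interpolation=cv2.INTER_CUBIC)
cv2.imwrite("pics/f.png",o)
E
```

```text
18.85 [ 0.57096629 -0.05163188  0.14966499] [-1.61725701  1.29478923 -1.25528221] [0.30906684 0.34140022 0.01917733] 19.902355894446373
```

View pics/f.png

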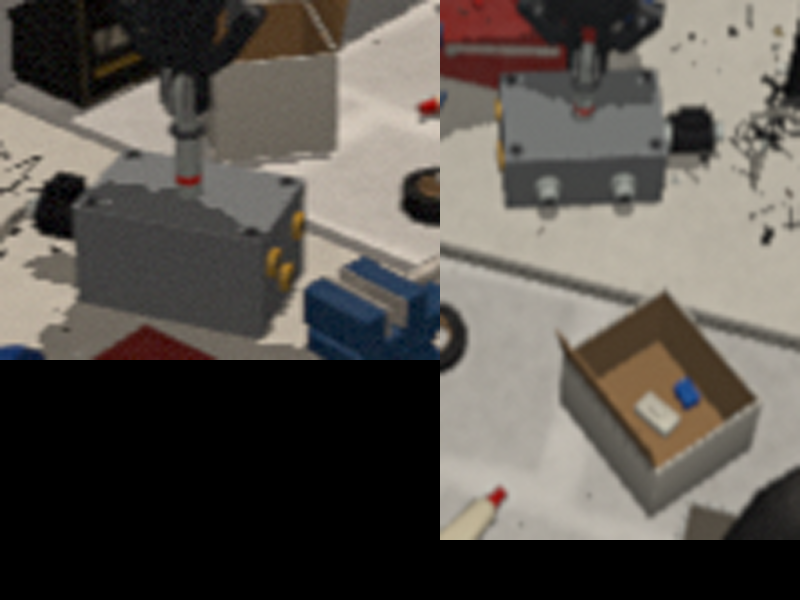

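The red ring shows just above the block, at side crop (188,181), with the collar at (187,130). Both scraps are in the carton. Next I check the lift numerically.

```bash
python3 - <<'E'
from h import *
c=cam("side");i=c["image"]
M=c["world_to_cam"]
for L in (.04,.045,.05):
  for n,z in(("collar bottom",0),("ring top",-.034),("ring bottom",-.040)):
    p=M@[.571,-.0525,.085+L+z,1];print(L,n,np.round([c["cx"]+c["fx"]*p[0]/-p[2],c["cy"]-c["fy"]*p[1]/-p[2]],1))
p=M@[.571,-.0525,.085,1];print("mouth",c["cy"]-c["fy"]*p[1]/-p[2])
print(i[216:246,316:319].mean(1).astype(int).tolist())
E
```

```text
0.04 collar bottom [316.1 225.7]
0.04 ring top [316.4 235.7]
0.04 ring bottom [316.4 237.5]
0.045 collar bottom [316.  224.2]
0.045 ring top [316.3 234.3]
0.045 ring bottom [316.4 236. ]
0.05 collar bottom [316.  222.7]
0.05 ring top [316.3 232.8]
0.05 ring bottom [316.3 234.6]
mouth 237.49324875930796
[[61, 64, 66], [62, 66, 67], [69, 73, 74], [73, 77, 78], [77, 81, 83], [80, 85, 85], [69, 72, 73], [44, 45, 46], [43, 44, 45], [76, 80, 80], [85, 89, 90], [84, 90, 89], [84, 90, 91], [86, 90, 89], [83, 87, 88], [83, 89, 88], [84, 90, 88], [84, 90, 92], [48, 54, 110], [19, 22, 113], [59, 63, 99], [83, 89, 90], [84, 91, 89], [79, 83, 83], [69, 70, 72], [68, 69, 72], [69, 70, 70], [69, 71, 70], [68, 69, 70], [69, 70, 72]]
```

```bash
python3 -c "
from workcell import *
s=get_state();print(s['tcp_pos'],s['wrist_force'],s['clock'])
print(hand_in())"
```

```text
[ 0.57094262 -0.05161169  0.14960987] [-0.56472278  1.21760963 -2.41040823] 18.9
the job is handed in; nothing more can be done
None
```

I handed the job in: both bits of scrap are in the carton, and the spool is held still about 50 mm up with the red ring clear of the block. Side forces read low, and no verdict came back from the hand-in.

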